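# Put the walnuts away in the pantry canister

## Task

Tip the walnuts out of the red pan into the square blue canister and stand the empty pan upright again with its base wholly on the cork mat. Then close the canister with the lid that matches its square mouth: lower it in gently, without dropping it, until it lies fully down in its recess, flush with the rim. Leave the round lid, the jar, the bottle and the can where they are.

Things in the scene. Friction and masses are not known exactly. Their poses are not given: they have to be found in the camera images.
- canister: Square blue stoneware canister, open on top, fixed; outside 140 x 140 x 95 mm high, walls and floor 8 mm. Its mouth is a square recess 124 x 124 mm, 12 mm deep, above a white ledge 10 mm wide, 83 mm above the table, on which the lid rests; opening inside the ledge 104 x 104 mm. Origin: centre of the underside; x and y along the sides, z up
- canister_seat (a point): Centre of the canister's lid recess at the height of the ledge, 83 mm above the canister's underside and 12 mm below its rim; axes as the canister's
- pan: Small red pan, an open flared round vessel: base diameter 76 mm, rim 100 mm, height 60 mm, wall 4 mm. Straight black handle along +x, level, 45 to 125 mm from the vessel axis, 20 mm wide (y), 14 mm thick (43 to 57 mm above the underside). 160 g. Starts on the cork mat, holding the walnuts. Origin: centre of the underside; z up out of the mouth
- pan_grip (a point): Middle of the pan's handle: 85 mm along +x from the vessel's axis and 50 mm above its underside; axes as the pan's
- mat: Round cork mat, diameter 130 mm, 5 mm thick, fixed to the table. Origin: centre of its underside
- square_lid: Square light wooden lid 120 x 120 x 12 mm with a dark bar grip on top: bar 60 mm long (x), 18 mm wide (y), from 12 to 42 mm above the underside. 160 g. Lies flat on the table. Origin: centre of the underside; x along the bar, z up
- round_lid: Round light wooden lid, diameter 134 mm, 12 mm thick, with the same bar grip (60 x 18 mm, up to 42 mm high); it belongs elsewhere. Origin: centre of the underside; x along the bar
- walnut0: A walnut, 34 x 28 x 28 mm, 12 g, one of three in the pan. Origin: its centre; x along its length
- walnut1: A walnut, 34 x 28 x 28 mm, 12 g, one of three in the pan. Origin: its centre; x along its length
- walnut2: A walnut, 34 x 28 x 28 mm, 12 g, one of three in the pan. Origin: its centre; x along its length
- jar: Green glass jar with yellow cap, diameter 72 mm, 110 mm high; bystander. Origin: centre of the underside
- bottle: Amber bottle with red cap, diameter 68 mm, 220 mm high; bystander. Origin: centre of the underside
- can: Steel can with green label, diameter 74 mm, 100 mm high; bystander. Origin: centre of the underside

How it is judged:
By the outcome, as a careful person would: the job done as asked, in the order asked, and still so for the second after the job is handed in, with the robot touching nothing.
It also fails if it takes over 72 s, if anything falls off the work surface, if the arm or the gripper's body presses on something with over 40 N, if the wrist force passes 120 N, or if a joint passes its speed limit or range.

## Robot

A 7-joint arm with a two-finger parallel gripper is mounted at the origin on the work surface. World frame = base frame: x ahead of the robot, y to its left, z up, the work surface at z = 0. Lengths are in m, angles in rad, forces in N, time in s.
With the tool pointing down it reaches from about 0.425 to 0.925 m from the base axis. Payload 6.8 kg.
Tool frame: the origin (TCP) lies midway between the tips of the shut fingers; the grasp point (between the pads) lies 19 mm behind it; x points along the fingers, y is the direction in which the jaws open and shut, and the axes are right-handed (so a half turn about x gives the same grasp; the last joint's range is limited). The gripper opens to 85 mm and grips with 20 to 120 N. Pads are 22 mm wide; open, the fingers measure 114 mm over their backs; the gripper's body (76 mm by 85 mm) begins 54 mm behind the grasp point. The pads swing forward as they close: fully open they stand 13 mm farther back than shut.
Start: joints at [1.071, 0.477, 0.022, 1.555, -0.011, 1.109, -0.083], TCP at [0.258, -0.624, 0.231] pointing down, gripper open.
Joint ranges: [-2.96, 2.96], [-0.34, 2.1], [-1.41, 1.46], [0.24, 2.44], [-1.37, 4.51], [0.17, 1.92], [-2.96, 2.96]. Speed limits (rad/s): [2.39, 2.39, 3.14, 3.14, 3.14, 3.14, 3.14].

## Interface

Orientations are given as a rotation vector (axis times angle).
In Python, from bench import r gives the robot as it stands.
- The arm moves only by the tool carry_out, never from a script. Its argument "targets" is one flat list of numbers, 7 for each row, row after row: the finger opening in m, from 0 to 0.0854, then the shift along the tool's x, y, z in m, then the turn, a rotation vector about the tool's x, y, z in units of 5 degrees (1.0 is 5 degrees). A call has 1 to 12 rows; each row is the pose to reach, as a shift and turn from the pose measured when the call began, along the tool's axes at that moment; what a row does not reach only later rows make up. A row lasts 1/8 s, in which the tool goes at most 62.5 mm and 10.7 degrees, less where a joint would pass 70% of its speed; a pose out of reach is approached as far as the arm can. A call with a gripper value outside its range is refused whole. The fingers move at their own pace and stop on an object; "squeeze" is the grip in N (left out, the last holds). Time passes only in rows, so rows that repeat a pose let the fingers close. It gives the time, the measured TCP pose, the force and the opening at its end, in the units of the state.
- r.get_obs(): the state, without advancing time (a new reading comes with each control period).
- r.grab_frame(name): name is "side" or "top" or "wrist"; returns the picture (400x640x3 uint8, blue, green, red); there is no depth.
- r.camera_info(name): a dict with "fx", "fy", "cx", "cy" (pixels), "xyz" and "orientation" of the camera in the world. Camera axes: x right, y up, looking along -z (the intrinsics and any distortion apply to the point x, -y, -z); pixel columns grow to the right and rows downward; lengths in m; the calibration is good to about 2 mm. A picture is of the moment at which its call begins: read the wrist's pose just before it. camera_info takes no time and is no camera call; for the wrist camera it gives the pose at the moment of the call.
- r.hand_in(): hands the job in, once; it reports no verdict.
The state is a dict: "clock": time; "joints": joint angles; "qvel": joint speeds; "tau": joint torques, N m; "tcp_pos": TCP position; "orientation": TCP orientation; "contact_force": force on the tool from outside, world axes, zero at the start; "moment": the same for the moment, N m; "grip_width": finger opening in m.
Only numpy, scipy, OpenCV 4.12 (cv2) and the standard library are available. Lean on these libraries where they do the work, as an engineer would, in place of code of your own. Each camera call takes 0.05 s, during which the arm holds its last target. There are 200 camera calls.

## Working session

There is one attempt and no reset: what is moved stays moved. The work goes in short steps, Python scripts to look and compute and a tool call to move; the robot and the scene stay as the last step left them, time stands still between calls to the robot, and variables do not carry over. Pictures are saved under pics/ and viewed, about 8 in all and at most 12, crops included, and the job is handed in when it is done.

Besides the shell and the picture viewer there is one more tool, called after "Call:" by a JSON object that holds its "op" and its "data", one argument or row to a line. carry_out: Moves the arm, as the interface text tells. Its arguments: {"type":"object","properties":{"targets":{"type":"array","items":{"type":"number"}},"squeeze":{"type":"number"}},"required":["targets"]}

```bash
ls; mkdir -p pics; python3 - <<'E'
from bench import r
import cv2
o=r.get_obs();print({k:o[k] for k in o})
for n in("side","top"):
    print(n,r.camera_info(n)); cv2.imwrite(f"pics/{n}0.png",r.grab_frame(n))
E
```

```text
pics
{'clock': 0.0, 'joints': array([ 1.07088323,  0.47780235,  0.02236355,  1.55644452, -0.01151673,
        1.10928562, -0.08309835]), 'qvel': array([ 0.00032703,  0.0010214 ,  0.00116253,  0.00035246,  0.00109884,
       -0.0003719 , -0.00021345]), 'tau': array([ 6.33341242e-04, -5.96463454e+01,  1.60805717e+00, -2.81207514e+01,
        1.23662793e-02,  9.29043337e-03, -2.15229426e-05]), 'tcp_pos': array([ 0.25751317, -0.62331646,  0.23032759]), 'orientation': array([ 2.00671747,  0.40011597, -2.00769934]), 'contact_force': array([-0.55582691,  0.9323643 ,  0.22877423]), 'moment': array([ 0.06236579, -0.01781474, -0.01956948]), 'grip_width': 0.0855049781774119}
side {'fx': 364.3050623447257, 'fy': 364.3050623447257, 'cx': 319.3687584263352, 'cy': 197.48601587102863, 'xyz': array([0.47433606, 0.70185147, 0.77122826]), 'orientation': array([ 0.09206684, -1.27615032, -2.7686784 ])}
top {'fx': 431.48816100531656, 'fy': 431.48816100531656, 'cx': 319.8939283809581, 'cy': 195.26965651352535, 'xyz': array([ 0.44158722, -0.04902547,  1.13543926]), 'orientation': array([ 0.0995067 , -0.1173063 , -1.54691239])}
```

View pics/top0.png

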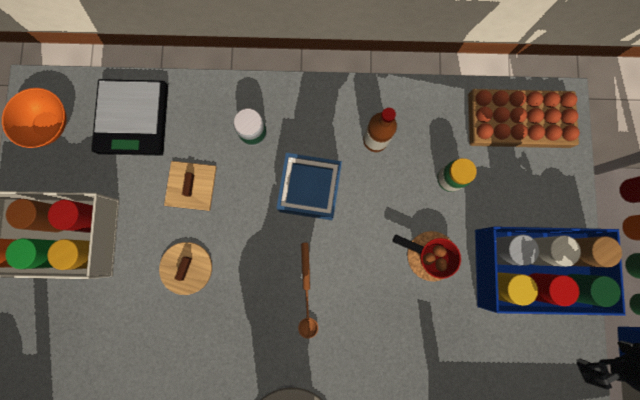

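View pics/side0.png

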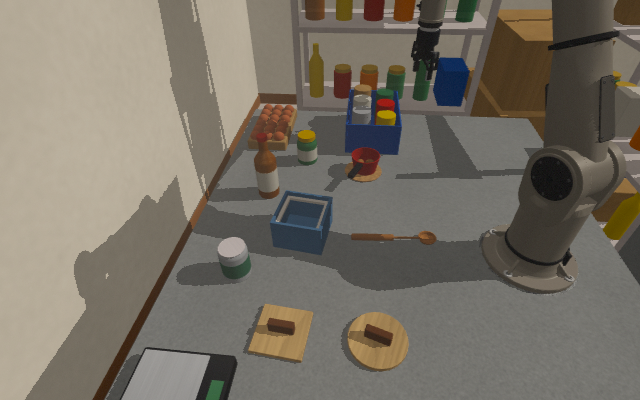

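The top view shows the canister at about (310,186), the pan at (440,257) with its handle pointing up-left to (397,239), and the mat at (433,256). The square lid is at (190,185) and the round lid at (186,268). In the side view the pan is at (366,160) and the canister at (303,222).

```bash
cat > h.py <<'E'
import numpy as np, cv2
from bench import r
from scipy.spatial.transform import Rotation as R
def ray(n,uv,z,ci=None):
    c=ci or r.camera_info(n); uv=np.atleast_2d(uv).astype(float)
    d=np.c_[(uv[:,0]-c['cx'])/c['fx'],-(uv[:,1]-c['cy'])/c['fy'],-np.ones(len(uv))]
    d=R.from_rotvec(c['orientation']).apply(d); o=np.array(c['xyz'])
    return o+d*((z-o[2])/d[:,2])[:,None]
def proj(n,p,ci=None):
    c=ci or r.camera_info(n)
    q=R.from_rotvec(c['orientation']).inv().apply(np.atleast_2d(p)-c['xyz'])
    return np.c_[c['cx']-c['fx']*q[:,0]/q[:,2],c['cy']+c['fy']*q[:,1]/q[:,2]]
def blob(img,lo,hi,roi):
    x0,y0,x1,y1=roi; h=cv2.cvtColor(img[y0:y1,x0:x1],cv2.COLOR_BGR2HSV)
    m=cv2.inRange(h,np.array(lo),np.array(hi))
    cs,_=cv2.findContours(m,cv2.RETR_EXTERNAL,cv2.CHAIN_APPROX_NONE)
    c=max(cs,key=cv2.contourArea); return c.reshape(-1,2)+[x0,y0]
def rel(p,rv):
    "shift (tool axes) and turn (5deg units) from now to world pose p,R"
    o=r.get_obs(); T=R.from_rotvec(o['orientation'])
    return np.round(T.inv().apply(np.array(p)-o['tcp_pos']),4),np.round((T.inv()*rv).as_rotvec()/np.radians(5),2)
E
python3 - <<'E'
from h import *
t=cv2.imread('pics/top0.png'); s=cv2.imread('pics/side0.png')
def rect(n,c,z):
    w=ray(n,c,z)[:,:2].astype(np.float32); q=cv2.minAreaRect(w); print(n,'rect',np.round(q[0],4),np.round(q[1],4),round(q[2],1))
lid=blob(t,(8,60,90),(28,255,255),(155,150,225,220)); rect('top',lid,.012)
bar=blob(t,(0,60,20),(14,255,90),(175,165,205,205)); rect('top',bar,.042)
led=blob(t,(0,0,120),(180,60,255),(270,140,350,225)); rect('top',led,.083)
blu=blob(t,(95,80,30),(125,255,255),(270,140,350,225)); rect('top',blu,.095)
pan=blob(t,(0,150,60),(8,255,255),(415,225,470,290))
mat=blob(t,(8,60,90),(28,255,255),(400,225,470,290)); rect('top',mat,.005)
hdl=blob(t,(0,0,0),(180,255,40),(385,225,430,255)); rect('top',hdl,.057)
(c,ax,a)=cv2.fitEllipse(pan); print('pan px',c,ax,ray('top',c,.06)); rect('top',pan,.06)
lid=blob(s,(8,60,90),(28,255,255),(240,300,318,362)); rect('side',lid,.012)
led=blob(s,(0,0,120),(180,60,255),(268,190,335,250)); rect('side',led,.083)
hp=blob(s,(0,0,0),(180,255,45),(340,160,368,182)); rect('side',hp,.057)
for n,q,z in(('jar',(463,170),.11),('bottle',(389,115),.22),('can',(249,122),.1)): print(n,ray('top',q,z))
for n,q,z in(('jar',(307,137),.11),('bottle',(262,140),.22),('can',(232,246),.1)): print(n,ray('side',q,z))
print(R.from_rotvec(r.get_obs()['orientation']).as_matrix().round(2))
v=np.vstack([cv2.resize(t[215:300,380:480],None,fx=6,fy=6)]); cv2.imwrite('pics/pan.png',v)
E
```

```text
top rect [0.6175 0.2815] [0.1232 0.1223] 84.9
top rect [0.6169 0.2781] [0.0221 0.0601] 85.6
top rect [ 0.6153 -0.0314] [0.1242 0.1229] 82.5
top rect [ 0.61   -0.0313] [0.1396 0.1463] 82.0
top rect [ 0.4141 -0.3251] [0.1149 0.0422] 44.3
top rect [ 0.4754 -0.2804] [0.0748 0.0183] 67.2
pan px (440.2148742675781, 257.73858642578125) (38.78913116455078, 40.36371994018555) [[ 0.44202473 -0.36073392  0.06      ]]
top rect [ 0.4428 -0.3603] [0.0977 0.0979] 45.2
side rect [0.6184 0.2853] [0.1234 0.1222] 85.0
side rect [ 0.6156 -0.038 ] [0.1115 0.1157] 81.7
side rect [ 0.4754 -0.2784] [0.088  0.0213] 67.6
jar [[ 0.65424384 -0.40565546  0.11      ]]
bottle [[ 0.75118212 -0.20679857  0.22      ]]
can [[0.76526065 0.11990171 0.1       ]]
jar [[ 0.64701168 -0.38634821  0.11      ]]
bottle [[ 0.74526149 -0.1784335   0.22      ]]
can [[0.76546946 0.12320935 0.1       ]]
[[-0.    0.38 -0.92]
 [ 0.   -0.92 -0.38]
 [-1.   -0.    0.  ]]
```

View pics/pan.png

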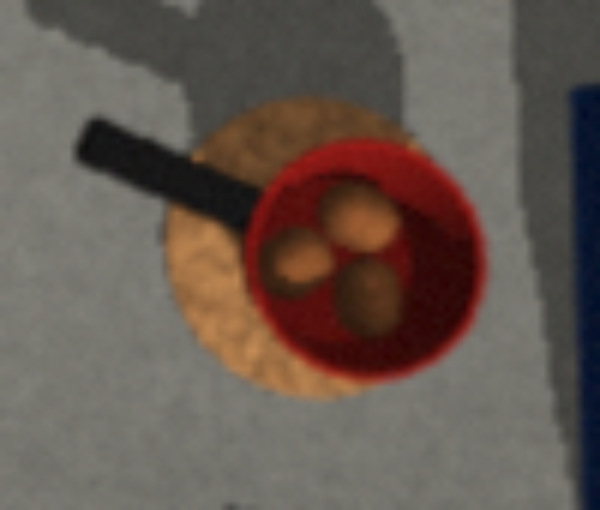

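The crop shows the pan rim around crop (365,260), the mat circle centred at about crop (316,248), and the handle running to (80,150). The three walnuts are inside the pan. I'll grip the handle from above, about 95 mm from the pan's axis.

```bash
python3 - <<'E'
from h import *
print('mat',ray('top',(380+316/6,215+248/6),.005))
pa=ray('top',(440.2,257.7),.065)[0]; t=cv2.imread('pics/top0.png')
hd=blob(t,(0,0,0),(180,255,40),(385,225,430,255)); q=cv2.minAreaRect(ray('top',hd,.062)[:,:2].astype(np.float32)); print(pa,q)
hc=np.array(q[0]); a=np.arctan2(*(hc-pa[:2])[::-1]); print('yaw',np.degrees(a),np.linalg.norm(hc-pa[:2]))
g=hc+.009*np.array([np.cos(a),np.sin(a)])
# tool: x down, y at yaw-90
y=np.array([np.sin(a),-np.cos(a),0]);x=np.array([0,0,-1.]);M=R.from_matrix(np.c_[x,y,np.cross(x,y)])
print(g)
for z in(.23,.15,.036): print(rel([*g,z],M))
E
```

```text
mat [[ 0.44527053 -0.35702749  0.005     ]]
[ 0.44211611 -0.35924965  0.065     ] ((0.4752371907234192, -0.27935388684272766), (0.07441478222608566, 0.018249094486236572), 67.15467834472656)
yaw 67.48336823092035 0.08648895605234788
[ 0.47868376 -0.27103997]
(array([ 0.0008, -0.2412, -0.3389]), array([-9.01, -0.01,  0.02]))
(array([ 0.0808, -0.241 , -0.3389]), array([-9.01, -0.01,  0.02]))
(array([ 0.1948, -0.2408, -0.3389]), array([-9.01, -0.01,  0.02]))
```

Call:
{"op": "carry_out", "data": {
  "targets": [0.0854, 0, -0.03, -0.042, -1.1, 0, 0, 0.0854, 0, -0.06, -0.085, -2.2, 0, 0, 0.0854, 0, -0.09, -0.127, -3.4, 0, 0, 0.0854, 0, -0.12, -0.17, -4.5, 0, 0, 0.0854, 0, -0.15, -0.212, -5.6, 0, 0, 0.07, 0, -0.18, -0.254, -6.7, 0, 0, 0.07, 0, -0.21, -0.296, -7.9, 0, 0, 0.07, 0.02, -0.241, -0.339, -9, 0, 0, 0.07, 0.05, -0.241, -0.339, -9, 0, 0, 0.07, 0.08, -0.241, -0.339, -9, 0, 0, 0.07, 0.08, -0.241, -0.339, -9, 0, 0]
}}

```text
clock: 1.48
tcp_pos: [0.4769, -0.2702, 0.1486]
orientation: [1.492, 1.004, -1.497]
contact_force: [-0.7, 0.2, -0.1]
grip_width: 0.0696
```

```bash
python3 - <<'E'
from h import *
print(r.get_obs()['joints'].round(3))
c=r.camera_info('wrist');f=r.grab_frame('wrist');cv2.imwrite('pics/w1.png',f)
hd=blob(f,(0,0,0),(180,255,40),(0,0,640,400));print(len(hd),cv2.minAreaRect(hd),cv2.minAreaRect(ray('wrist',hd,.062,c)[:,:2].astype(np.float32)))
print(proj('wrist',[[.4752,-.2794,.062],[.4421,-.3592,.065]],c))
E
```

```text
[ 0.63   0.386 -0.283  1.919  0.137  0.862 -0.116]
1847 ((319.5, 325.0), (148.0, 639.0), 90.0) ((0.43339866399765015, -0.36212158203125), (0.1317630559206009, 0.5201025009155273), 67.82147979736328)
[[325.43833806 216.02248017]
 [325.20138899 326.16982767]]
```

View pics/w1.png

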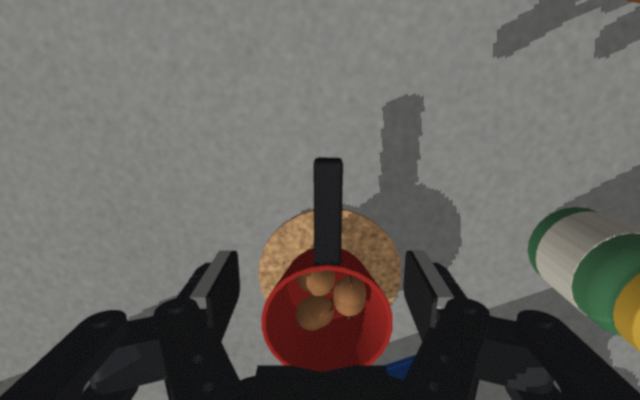

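The wrist view shows the handle at u≈328 running from v 158 to 262, as predicted to within 2 mm, and centred between the fingers. I'll descend and grip.

Call:
{"op": "carry_out", "data": {
  "targets": [0.06, 0.04, 0, 0, 0, 0, 0, 0.06, 0.08, 0, 0, 0, 0, 0, 0.06, 0.105, 0, 0, 0, 0, 0, 0.06, 0.1125, 0, 0, 0, 0, 0, 0.06, 0.1125, 0, 0, 0, 0, 0, 0.0, 0.1125, 0, 0, 0, 0, 0, 0.0, 0.1125, 0, 0, 0, 0, 0, 0.0, 0.1125, 0, 0, 0, 0, 0, 0.0, 0.1125, 0, 0, 0, 0, 0, 0.0, 0.1125, 0, 0, 0, 0, 0],
  "squeeze": 90
}}

```text
clock: 2.78
tcp_pos: [0.4786, -0.2706, 0.0384]
orientation: [1.493, 0.999, -1.493]
contact_force: [1.2, 0.9, 5.6]
grip_width: 0.0182
```

Call:
{"op": "carry_out", "data": {
  "targets": [0.0, -0.02, 0, 0, 0, 0, 0, 0.0, -0.05, 0, 0, 0, 0, 0, 0.0, -0.09, 0, 0, 0, 0, 0, 0.0, -0.13, 0, 0, 0, 0, 0, 0.0, -0.17, 0, 0, 0, 0, 0, 0.0, -0.2, 0, 0, 0, 0, 0, 0.0, -0.22, 0, 0, 0, 0, 0, 0, -0.22, 0, 0, 0, 0, 0]
}}

```text
clock: 3.78
tcp_pos: [0.4792, -0.2712, 0.2592]
orientation: [1.494, 0.998, -1.492]
contact_force: [-0.6, -0.2, -2.2]
grip_width: 0.0184
```

```bash
python3 - <<'E'
from h import *
o=r.get_obs();print(o['joints'].round(3),o['tcp_pos'],o['contact_force'],o['moment'],o['grip_width'])
c=np.array([.612,-.034])
# handle towards robot, pan x at yaw 172: vessel axis over the canister centre -> grip .095 back
a=np.radians(172);u=np.array([np.cos(a),np.sin(a)]);g=c+.095*u
y=np.array([np.sin(a),-np.cos(a),0]);x=np.array([0,0,-1.]);M=R.from_matrix(np.c_[x,y,np.cross(x,y)])
print(g,rel([*g,.26],M))
E
```

```text
[ 0.653  0.265 -0.301  1.806  0.087  1.083 -0.072] [ 0.47921022 -0.27117432  0.25916832] [-0.56691009 -0.21489028 -2.18994872] [ 0.21314178 -0.10583306  0.02358596] 0.018353440196121985
[ 0.51792453 -0.02077856] (array([-0.0005, -0.0603, -0.2461]), array([-2.091e+01, -1.000e-02, -1.000e-02]))
```

Call:
{"op": "carry_out", "data": {
  "targets": [0, 0, -0.005, -0.02, -1.74, 0, 0, 0, 0, -0.01, -0.04, -3.5, 0, 0, 0, 0, -0.015, -0.06, -5.2, 0, 0, 0, 0, -0.02, -0.08, -7, 0, 0, 0, 0, -0.025, -0.1, -8.7, 0, 0, 0, 0, -0.03, -0.12, -10.4, 0, 0, 0, 0, -0.035, -0.145, -12.2, 0, 0, 0, 0, -0.04, -0.165, -13.9, 0, 0, 0, 0, -0.045, -0.185, -15.7, 0, 0, 0, 0, -0.05, -0.205, -17.4, 0, 0, 0, 0, -0.055, -0.225, -19.1, 0, 0, 0, 0, -0.06, -0.246, -20.9, 0, 0]
}}

```text
clock: 5.28
tcp_pos: [0.5168, -0.0207, 0.2575]
orientation: [0.108, 1.571, -0.106]
contact_force: [0.7, 0.1, -1.8]
grip_width: 0.0183
```

```bash
python3 - <<'E'
from h import *
o=r.get_obs();print(o['joints'].round(3),o['tcp_pos'],o['grip_width'],R.from_rotvec(o['orientation']).as_matrix().round(2))
E
```

```text
[ 0.53   0.268 -0.718  1.858  0.196  1.09   1.174] [ 0.51683311 -0.02066347  0.2575243 ] 0.01825484641945322 [[-0.    0.14  0.99]
 [ 0.    0.99 -0.14]
 [-1.    0.   -0.  ]]
```

Call:
{"op": "carry_out", "data": {
  "targets": [0, 0, 0, 0, 0, 0, 2, 0, 0, 0, 0, 0, 0, 4, 0, 0, 0, 0, 0, 0, 6, 0, 0, 0, 0, 0, 0, 6]
}}

```text
clock: 5.78
tcp_pos: [0.515, -0.0251, 0.254]
orientation: [0.522, 1.501, 0.298]
contact_force: [-0.0, -1.0, -2.7]
grip_width: 0.0184
```

```bash
python3 - <<'E'
from h import *
o=r.get_obs();print(o['joints'].round(3),o['tcp_pos'],o['grip_width'],R.from_rotvec(o['orientation']).as_matrix().round(2))
cv2.imwrite('pics/s2.png',r.grab_frame('side'))
E
```

```text
[ 0.906  0.367 -0.81   1.885 -0.309  1.021  1.72 ] [ 0.51496644 -0.02505236  0.25396838] 0.018406388009889224 [[ 0.06  0.13  0.99]
 [ 0.5   0.86 -0.14]
 [-0.87  0.5  -0.01]]
```

View pics/s2.png

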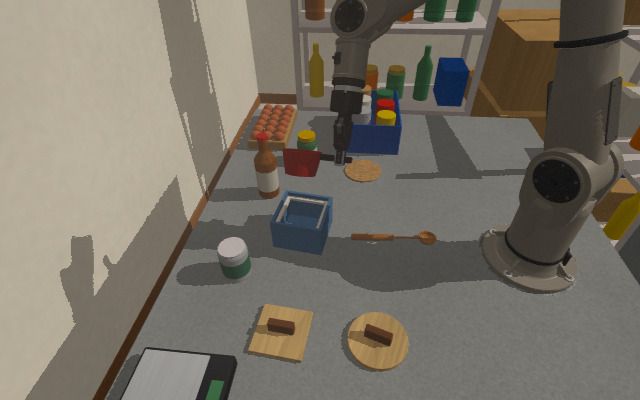

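Positive roll drives q5 toward its short limit, so I'll pour the other way, with the mouth toward +y. The side view shows the pan at (300,162), held firmly.

```bash
cat >> h.py <<'E'
C=np.array([.612,-.034]); A=np.radians(172)
def pour(th,gz,lip=-.018,dx=0):
    "tool pose for pan tilt th deg (mouth to canister +y), grip height gz, lip offset along canister y"
    u=np.array([np.cos(A),np.sin(A),0]); v=np.array([-u[1],u[0],0])*-1  # v = canister +y
    t=np.radians(th); off=lip-(.010*np.sin(t)+.050*np.cos(t))
    g=np.r_[C,gz]+(.095-dx)*u+off*v
    x=np.array([0,0,-1]); M0=R.from_matrix(np.c_[x,v,np.cross(x,v)])
    M=M0*R.from_rotvec([0,0,-t]); return g+.019*M.as_matrix()[:,0],M
E
python3 - <<'E'
from h import *
for th,gz in((0,.27),(25,.26),(45,.24),(60,.23)): print(th,rel(*pour(th,gz)))
E
```

```text
0 (array([-0.0294, -0.059 ,  0.0023]), array([-0.02, -0.09, -6.01]))
25 (array([-0.026 , -0.0697,  0.0023]), array([ -0.  ,  -0.1 , -11.01]))
45 (array([-0.0111, -0.0763,  0.0025]), array([ 1.000e-02, -1.000e-01, -1.501e+01]))
60 (array([-0.003 , -0.0744,  0.0025]), array([  0.03,  -0.1 , -18.01]))
```

Call:
{"op": "carry_out", "data": {
  "targets": [0, -0.008, -0.015, 0, 0, 0, -1.5, 0, -0.015, -0.03, 0, 0, 0, -3, 0, -0.023, -0.045, 0.001, 0, 0, -4.5, 0, -0.029, -0.059, 0.002, 0, -0.1, -6, 0, -0.029, -0.062, 0.002, 0, -0.1, -7.6, 0, -0.028, -0.066, 0.002, 0, -0.1, -9.3, 0, -0.026, -0.07, 0.002, 0, -0.1, -11, 0, -0.021, -0.072, 0.002, 0, -0.1, -12.3, 0, -0.016, -0.074, 0.002, 0, -0.1, -13.7, 0, -0.011, -0.076, 0.002, 0, -0.1, -15, 0, -0.011, -0.076, 0.002, 0, -0.1, -15]
}}

```text
clock: 7.2
tcp_pos: [0.5074, -0.0896, 0.2249]
orientation: [-0.519, 1.533, -0.713]
contact_force: [0.2, -0.2, -2.8]
grip_width: 0.0184
```

```bash
python3 - <<'E'
from h import *
o=r.get_obs();print(o['joints'].round(3),o['tcp_pos'],o['grip_width'],R.from_rotvec(o['orientation']).as_matrix().round(2))
for th,gz in((45,.24),(60,.225),(75,.21),(90,.205),(105,.205),(115,.205)): print(th,rel(*pour(th,gz)))
E
```

```text
[ 0.077  0.463 -0.561  1.906  0.846  1.485  0.575] [ 0.50741375 -0.0895916   0.22489132] 0.01843056114847032 [[-0.09  0.09  0.99]
 [-0.7   0.7  -0.13]
 [-0.71 -0.71 -0.  ]]
45 (array([ 0.0018, -0.0042,  0.0008]), array([ 0.09,  0.05, -0.02]))
60 (array([0.0056, 0.0077, 0.0009]), array([ 0.08,  0.06, -3.02]))
75 (array([0.0065, 0.0215, 0.001 ]), array([ 0.08,  0.07, -6.02]))
90 (array([-0.0019,  0.03  ,  0.0011]), array([ 0.07,  0.09, -9.02]))
105 (array([-0.0152,  0.0364,  0.0012]), array([  0.06,   0.1 , -12.02]))
115 (array([-0.0244,  0.0413,  0.0013]), array([  0.05,   0.1 , -14.02]))
```

Call:
{"op": "carry_out", "data": {
  "targets": [0, 0.003, 0.001, 0, 0, 0, -1.0, 0, 0.005, 0.004, 0, 0, 0, -2.0, 0, 0.0056, 0.0077, 0.001, 0, 0, -3, 0, 0.006, 0.012, 0.001, 0, 0, -4, 0, 0.006, 0.017, 0.001, 0, 0, -5, 0, 0.0065, 0.0215, 0.001, 0, 0, -6]
}}

```text
clock: 7.95
tcp_pos: [0.5104, -0.0786, 0.2054]
orientation: [-0.934, 1.404, -1.109]
contact_force: [0.1, 0.1, -2.8]
grip_width: 0.0184
```

```bash
python3 - <<'E'
from h import *
o=r.get_obs();print(o['joints'].round(3),o['tcp_pos'],o['grip_width'],R.from_rotvec(o['orientation']).as_matrix().round(2))
for th,gz in((75,.21),(90,.205),(105,.205),(115,.205)): print(th,rel(*pour(th,gz)))
E
```

```text
[-0.197  0.75  -0.413  1.87   1.016  1.848  0.31 ] [ 0.51042298 -0.07863161  0.20536114] 0.01842132496768646 [[-0.13  0.03  0.99]
 [-0.96  0.26 -0.13]
 [-0.26 -0.96 -0.  ]]
75 (array([ 0.0007,  0.0001, -0.0006]), array([ 0.03,  0.1 , -0.05]))
90 (array([-0.0108,  0.0033, -0.0005]), array([ 0.02,  0.1 , -3.05]))
105 (array([-0.0256,  0.0022, -0.0004]), array([ 0.  ,  0.1 , -6.05]))
115 (array([-0.036 ,  0.0019, -0.0003]), array([-0.01,  0.11, -8.05]))
```

Call:
{"op": "carry_out", "data": {
  "targets": [0, -0.003, 0.001, 0, 0, 0, -1, 0, -0.007, 0.002, 0, 0, 0, -2, 0, -0.0108, 0.0033, 0, 0, 0.1, -3, 0, -0.0108, 0.0033, 0, 0, 0.1, -3]
}}

```text
clock: 8.45
tcp_pos: [0.5124, -0.0662, 0.2043]
orientation: [-1.137, 1.314, -1.304]
contact_force: [0.8, 0.0, -2.3]
grip_width: 0.0183
```

```bash
python3 - <<'E'
from h import *
o=r.get_obs();print(o['joints'].round(3),o['tcp_pos'],o['grip_width'],R.from_rotvec(o['orientation']).as_matrix().round(2))
for th,gz in((90,.205),(90,.25),(105,.205),(105,.25),(115,.205),(115,.25)): print(th,rel(*pour(th,gz)))
E
```

```text
[-0.442  0.872 -0.124  1.836  0.982  1.898  0.304] [ 0.51240093 -0.06622108  0.20428199] 0.018323610379889225 [[-0.14 -0.    0.99]
 [-0.99  0.01 -0.14]
 [-0.01 -1.   -0.  ]]
90 (array([ 0.0012, -0.0007, -0.0009]), array([ 0.02,  0.03, -0.08]))
90 (array([ 0.0009, -0.0457, -0.0009]), array([ 0.02,  0.03, -0.08]))
105 (array([-0.0127, -0.0055, -0.0008]), array([ 0.01,  0.03, -3.08]))
105 (array([-0.013 , -0.0505, -0.0009]), array([ 0.01,  0.03, -3.08]))
115 (array([-0.0227, -0.0086, -0.0008]), array([ 0.01,  0.03, -5.08]))
115 (array([-0.023 , -0.0536, -0.0009]), array([ 0.01,  0.03, -5.08]))
```

Call:
{"op": "carry_out", "data": {
  "targets": [0, -0.004, -0.002, 0, 0, 0, -1, 0, -0.008, -0.004, 0, 0, 0, -2, 0, -0.0127, -0.0055, -0.001, 0, 0, -3, 0, -0.018, -0.007, -0.001, 0, 0, -4, 0, -0.0227, -0.0086, -0.001, 0, 0, -5, 0, -0.0227, -0.0086, -0.001, 0, 0, -5]
}}

```text
clock: 9.2
tcp_pos: [0.5147, -0.0436, 0.212]
orientation: [-1.478, 1.101, -1.609]
contact_force: [0.8, -0.4, -0.7]
grip_width: 0.0183
```

```bash
python3 - <<'E'
from h import *
o=r.get_obs();print(o['joints'].round(3),o['tcp_pos'],o['grip_width'],o['contact_force'],R.from_rotvec(o['orientation']).as_matrix().round(2))
for th,gz in((115,.205),(125,.215)): print(th,rel(*pour(th,gz)))
a=r.grab_frame('side');b=r.grab_frame('top');
cv2.imwrite('pics/p3.png',np.vstack([cv2.resize(a[100:260,220:420],(600,480))[:300],cv2.resize(b[120:260,240:400],(343,300))[:,:].copy() if 0 else cv2.copyMakeBorder(cv2.resize(b[120:260,240:400],(343,300)),0,0,0,257,0)]))
E
```

```text
[-0.786  1.154  0.342  1.797  0.906  1.903  0.395] [ 0.51466938 -0.04358833  0.21195232] 0.018333272356378327 [ 0.81358592 -0.38290759 -0.6819446 ] [[-0.12 -0.06  0.99]
 [-0.9  -0.41 -0.14]
 [ 0.41 -0.91 -0.  ]]
115 (array([ 0.0005, -0.0009,  0.    ]), array([ 0.02,  0.05, -0.11]))
125 (array([-0.0033, -0.0168,  0.    ]), array([ 0.01,  0.05, -2.11]))
```

View pics/p3.png

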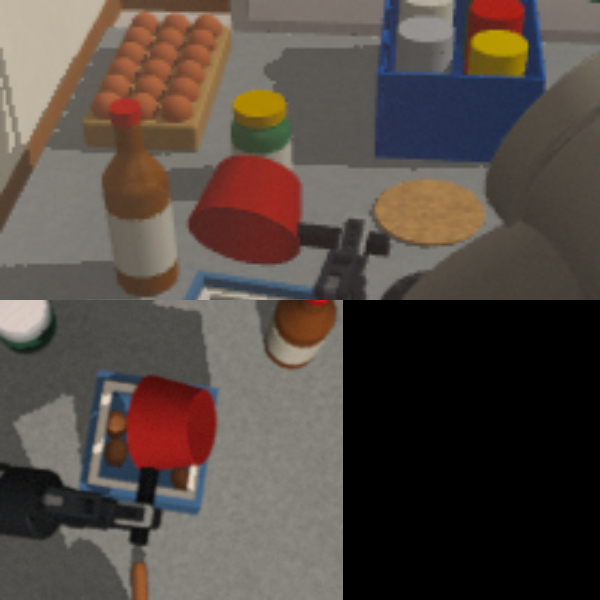

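The lower panel (top view) shows all three walnuts in the canister: two at (117,437) and one at (182,475). Now I'll retrace and level the pan.

```bash
python3 - <<'E'
from h import *
for th,gz in((90,.23),(60,.25),(30,.265),(0,.28)): print(th,rel(*pour(th,gz)))
E
```

```text
90 (array([ 0.0284, -0.0058, -0.0002]), array([0.01, 0.03, 4.87]))
60 (array([ 0.052 , -0.0067, -0.0003]), array([ 0.02,  0.02, 10.87]))
30 (array([ 0.0623, -0.0108, -0.0003]), array([ 0.02,  0.02, 16.87]))
0 (array([ 0.0603, -0.0254, -0.0003]), array([3.000e-02, 1.000e-02, 2.287e+01]))
```

Call:
{"op": "carry_out", "data": {
  "targets": [0, 0.01, -0.002, 0, 0, 0, 1.6, 0, 0.02, -0.004, 0, 0, 0, 3.2, 0, 0.028, -0.006, 0, 0, 0, 4.9, 0, 0.036, -0.006, 0, 0, 0, 6.9, 0, 0.044, -0.006, 0, 0, 0, 8.9, 0, 0.052, -0.007, 0, 0, 0, 10.9, 0, 0.056, -0.008, 0, 0, 0, 12.9, 0, 0.06, -0.009, 0, 0, 0, 14.9, 0, 0.062, -0.011, 0, 0, 0, 16.9, 0, 0.062, -0.016, 0, 0, 0, 18.9, 0, 0.061, -0.021, 0, 0, 0, 20.9, 0, 0.06, -0.025, 0, 0, 0, 22.9]
}}

```text
clock: 10.8
tcp_pos: [0.5081, -0.0888, 0.2635]
orientation: [0.116, 1.564, -0.102]
contact_force: [-1.0, -0.8, -2.6]
grip_width: 0.0187
```

```bash
python3 - <<'E'
from h import *
o=r.get_obs();print(o['joints'].round(3),o['tcp_pos'],o['grip_width'])
a=np.radians(67.48);y=np.array([np.sin(a),-np.cos(a),0]);x=np.array([0,0,-1.]);M=R.from_matrix(np.c_[x,y,np.cross(x,y)])
print(rel([.481,-.269,.26],M))
E
```

```text
[-0.074  0.178  0.151  1.905 -0.04   1.057  1.525] [ 0.50812096 -0.08880532  0.26349764] 0.0187402250247005
(array([ 0.0019, -0.1822, -0.0019]), array([20.91, -0.06, -0.11]))
```

Call:
{"op": "carry_out", "data": {
  "targets": [0, 0, -0.015, 0, 1.74, 0, 0, 0, 0, -0.03, 0, 3.5, 0, 0, 0, 0, -0.045, 0, 5.2, 0, 0, 0, 0, -0.06, 0, 7, 0, 0, 0, 0, -0.075, 0, 8.7, 0, 0, 0, 0, -0.09, 0, 10.4, 0, 0, 0, 0, -0.105, 0, 12.2, 0, 0, 0, 0, -0.12, 0, 13.9, 0, 0, 0, 0, -0.14, -0.001, 15.7, 0, 0, 0, 0, -0.16, -0.002, 17.4, 0, 0, 0, 0.002, -0.18, -0.002, 19.1, -0.1, -0.1, 0, 0.002, -0.182, -0.002, 20.9, -0.1, -0.1]
}}

```text
clock: 12.3
tcp_pos: [0.4788, -0.2708, 0.2614]
orientation: [1.5, 0.988, -1.496]
contact_force: [0.1, -0.4, -3.1]
grip_width: 0.0184
```

```bash
python3 - <<'E'
from h import *
o=r.get_obs();print(o['joints'].round(3),o['tcp_pos'],o['grip_width'])
a=np.radians(67.48);y=np.array([np.sin(a),-np.cos(a),0]);x=np.array([0,0,-1.]);M=R.from_matrix(np.c_[x,y,np.cross(x,y)])
print(rel([.481,-.269,.04],M))
s=r.grab_frame('side');cv2.imwrite('pics/s4.png',cv2.resize(s[80:230,260:460],(800,600)))
E
```

```text
[-0.023  0.256  0.514  1.852 -0.143  1.066  0.144] [ 0.47884809 -0.27080423  0.26135261] 0.018436140586856824
(array([ 0.2214,  0.0003, -0.0025]), array([-0.1 ,  0.  , -0.05]))
```

View pics/s4.png

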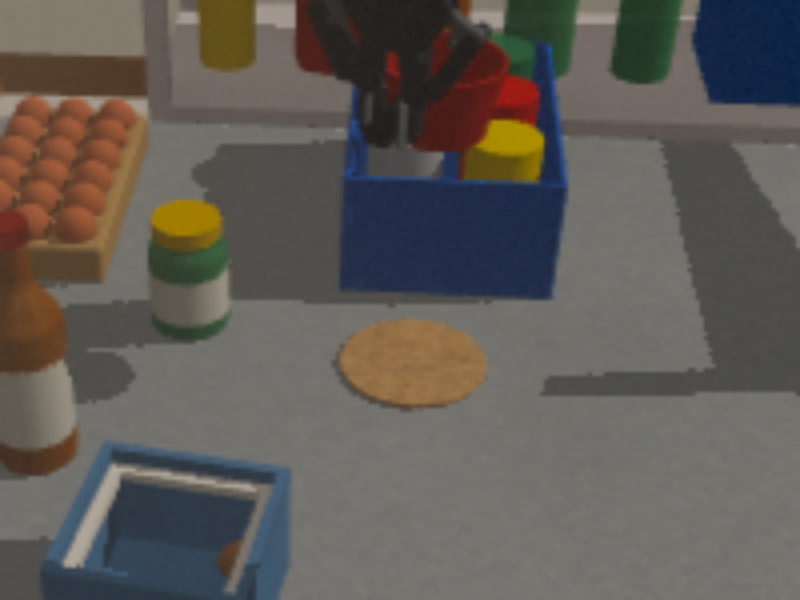

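The pan is level in the gripper at about (450,90), and the empty mat is at (413,362) with nothing in the way. I'll lower it.

Call:
{"op": "carry_out", "data": {
  "targets": [0, 0.04, 0, -0.001, 0, 0, 0, 0, 0.08, 0, -0.001, 0, 0, 0, 0, 0.12, 0, -0.002, 0, 0, 0, 0, 0.16, 0, -0.0025, -0.1, 0, 0, 0, 0.19, 0, -0.0025, -0.1, 0, 0, 0, 0.205, 0, -0.0025, -0.1, 0, 0, 0, 0.214, 0, -0.0025, -0.1, 0, 0, 0, 0.218, 0, -0.0025, -0.1, 0, 0, 0, 0.221, 0, -0.0025, -0.1, 0, 0, 0, 0.222, 0, -0.0025, -0.1, 0, 0, 0, 0.222, 0, -0.0025, -0.1, 0, 0]
}}

```text
clock: 13.72
tcp_pos: [0.4812, -0.2683, 0.0396]
orientation: [1.498, 0.99, -1.493]
contact_force: [-0.0, -0.7, -1.5]
grip_width: 0.0181
```

Call:
{"op": "carry_out", "data": {
  "targets": [0, 0.0015, 0, 0, 0, 0, 0, 0, 0.0015, 0, 0, 0, 0, 0, 0.03, 0.0015, 0, 0, 0, 0, 0, 0.05, 0.0015, 0, 0, 0, 0, 0, 0.06, 0.0015, 0, 0, 0, 0, 0, 0.06, -0.02, 0, 0, 0, 0, 0, 0.06, -0.06, 0, 0, 0, 0, 0, 0.06, -0.11, 0, 0, 0, 0, 0, 0.06, -0.16, 0, 0, 0, 0, 0, 0.06, -0.21, 0, 0, 0, 0, 0, 0.06, -0.21, 0, 0, 0, 0, 0]
}}

```text
clock: 15.1
tcp_pos: [0.4823, -0.2694, 0.2536]
orientation: [1.501, 0.983, -1.487]
contact_force: [0.5, -0.5, -0.5]
grip_width: 0.0599
```

```bash
python3 - <<'E'
from h import *
o=r.get_obs();print(o['joints'].round(3),o['tcp_pos'])
t=r.grab_frame('top');cv2.imwrite('pics/t5.png',cv2.resize(t[130:300,270:480],(741,600)))
# square lid: bar dir yaw ~85 deg about; grip bar centre, jaws across bar (18 mm)
c=np.array([.618,.2834]); a=np.radians(-5)   # jaws y along lid y
for ay in(-5,175):
    a=np.radians(ay);y=np.array([np.cos(a),np.sin(a),0]);x=np.array([0,0,-1.]);M=R.from_matrix(np.c_[x,y,np.cross(x,y)])
    for z in(.25,.14): print(ay,rel([*c,z],M))
E
```

```text
[-0.04   0.265  0.531  1.863 -0.157  1.042  0.155] [ 0.482327   -0.26938899  0.25362375]
-5 (array([ 0.001 , -0.0878, -0.5618]), array([-3.56,  0.  , -0.1 ]))
-5 (array([ 0.111 , -0.0887, -0.5617]), array([-3.56,  0.  , -0.1 ]))
175 (array([ 0.001 , -0.0878, -0.5618]), array([ 3.244e+01, -1.400e-01, -1.000e-02]))
175 (array([ 0.111 , -0.0887, -0.5617]), array([ 3.244e+01, -1.400e-01, -1.000e-02]))
```

View pics/t5.png

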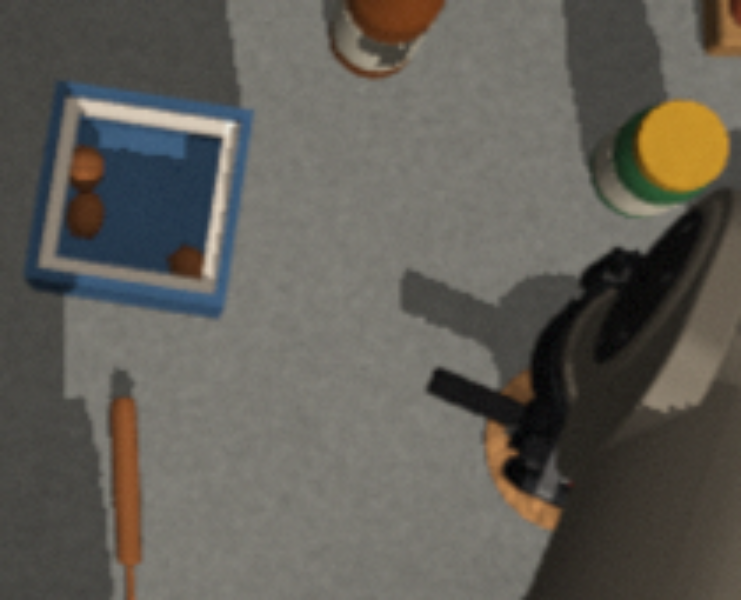

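All three walnuts are in the canister, at (86,167), (85,213) and (186,262), and the pan is on the mat. Next is a wrist look at the canister from above, then the lid from the same relative pose, so any calibration bias cancels out.

```bash
cat >> h.py <<'E'
def down(deg):
    a=np.radians(deg);y=np.array([np.cos(a),np.sin(a),0]);x=np.array([0,0,-1.]);return R.from_matrix(np.c_[x,y,np.cross(x,y)])
E
python3 - <<'E'
from h import *
o=r.get_obs();c=r.camera_info('wrist');T=R.from_rotvec(o['orientation'])
dp=T.inv().apply(c['xyz']-o['tcp_pos']);dR=T.inv()*R.from_rotvec(c['orientation']);print(dp,dR.as_matrix().round(3))
M=down(-8)
for dz in(0,.03,.06,.09):
    p=np.array([.613,-.032,.30])+M.apply([0,0,dz])
    ci=dict(c,xyz=p+M.apply(dp),orientation=(M*dR).as_rotvec())
    print(dz,p,proj('wrist',[[.613,-.032,.083],*[M.apply([0,i*.07,j*.07])+[.613,-.032,.095] for i in(-1,1) for j in(-1,1)]],ci).round(0).tolist(),rel(p,M))
E
```

```text
[-0.14192153 -0.0001697  -0.07466666] [[ 0.     0.289 -0.957]
 [ 1.     0.001  0.   ]
 [ 0.001 -0.957 -0.289]]
0 [ 0.613 -0.032  0.3  ] [[322.0, 164.0], [247.0, 93.0], [255.0, 231.0], [396.0, 93.0], [388.0, 231.0]] (array([-0.0483,  0.0303, -0.2691]), array([-2.96,  0.  , -0.1 ]))
0.03 [ 0.60882481 -0.06170804  0.3       ] [[322.0, 134.0], [245.0, 59.0], [254.0, 204.0], [398.0, 59.0], [390.0, 204.0]] (array([-0.0482,  0.038 , -0.2401]), array([-2.96,  0.  , -0.1 ]))
0.06 [ 0.60464961 -0.09141608  0.3       ] [[322.0, 104.0], [243.0, 23.0], [252.0, 176.0], [400.0, 23.0], [391.0, 176.0]] (array([-0.0482,  0.0456, -0.2111]), array([-2.96,  0.  , -0.1 ]))
0.09 [ 0.60047442 -0.12112413  0.3       ] [[322.0, 71.0], [241.0, -15.0], [250.0, 146.0], [402.0, -15.0], [393.0, 146.0]] (array([-0.0482,  0.0533, -0.1821]), array([-2.96,  0.  , -0.1 ]))
```

Call:
{"op": "carry_out", "data": {
  "targets": [0.06, -0.02, 0.005, -0.045, -0.5, 0, 0, 0.06, -0.02, 0.01, -0.09, -1, 0, 0, 0.06, -0.02, 0.015, -0.135, -1.5, 0, 0, 0.06, -0.015, 0.02, -0.18, -2, 0, 0, 0.06, -0.01, 0.026, -0.225, -2.5, 0, 0, 0.06, -0.008, 0.03, -0.269, -2.96, 0, -0.1, 0.06, -0.008, 0.03, -0.269, -2.96, 0, -0.1, 0.06, -0.008, 0.03, -0.269, -2.96, 0, -0.1]
}}

```text
clock: 16.15
tcp_pos: [0.612, -0.0328, 0.2582]
orientation: [1.31, 1.141, -1.315]
contact_force: [0.7, -1.5, -1.1]
grip_width: 0.06
```

```bash
python3 - <<'E'
from h import *
o=r.get_obs();print(o['joints'].round(3),o['tcp_pos'])
c=r.camera_info('wrist');f=r.grab_frame('wrist');cv2.imwrite('pics/w6.png',f);np.save('w6.npy',c,allow_pickle=True)
print(proj('wrist',[[.613,-.032,.083],*[down(-8).apply([0,i*.062,j*.062])+[.613,-.032,.083] for i in(-1,1) for j in(-1,1)]],c).round(0).tolist())
for lo,hi,z in(((0,0,110),(180,70,255),.083),((95,80,20),(125,255,255),.095)):
    b=blob(f,lo,hi,(200,40,440,300));w=ray('wrist',b,z,c)[:,:2].astype(np.float32);print(cv2.boundingRect(b),cv2.minAreaRect(w))
E
```

```text
[-0.331  0.365  0.371  1.698 -0.144  1.108 -0.058] [ 0.61203954 -0.03284294  0.25818537]
[[323.0, 172.0], [251.0, 102.0], [259.0, 234.0], [394.0, 102.0], [387.0, 234.0]]
(254, 100, 144, 134) ((0.6158796548843384, -0.031147874891757965), (0.1242576539516449, 0.12480594217777252), 82.29280853271484)
(242, 91, 168, 155) ((0.6154319047927856, -0.030636072158813477), (0.1388365626335144, 0.13912361860275269), 82.06135559082031)
```

View pics/w6.png

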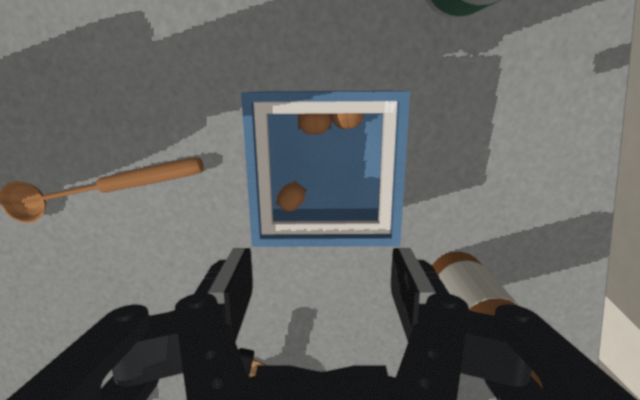

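The wrist view shows the canister rim spanning u 242–410 and v 91–246, with its centre at (0.6157, -0.0309) and yaw 82.1°, agreeing with the top camera. The three walnuts lie below the ledge. Next, the lid.

```bash
python3 - <<'E'
from h import *
print(rel([.6175,.282,.19],down(-5)))
E
```

```text
(array([ 0.0684, -0.039 , -0.3133]), array([-0.62,  0.01,  0.02]))
```

Call:
{"op": "carry_out", "data": {
  "targets": [0.06, 0, -0.005, -0.045, 0, 0, 0, 0.06, 0, -0.011, -0.09, 0, 0, 0, 0.06, 0, -0.017, -0.135, -0.2, 0, 0, 0.06, 0, -0.022, -0.18, -0.3, 0, 0, 0.06, 0.01, -0.028, -0.225, -0.5, 0, 0, 0.06, 0.03, -0.034, -0.27, -0.6, 0, 0, 0.06, 0.05, -0.039, -0.313, -0.6, 0, 0, 0.06, 0.068, -0.039, -0.313, -0.6, 0, 0, 0.06, 0.068, -0.039, -0.313, -0.6, 0, 0]
}}

```text
clock: 17.32
tcp_pos: [0.6169, 0.279, 0.1886]
orientation: [1.271, 1.165, -1.282]
contact_force: [0.6, 0.2, 0.9]
grip_width: 0.0603
```

```bash
python3 - <<'E'
from h import *
o=r.get_obs();print(o['joints'].round(3),o['tcp_pos'])
c=r.camera_info('wrist');f=r.grab_frame('wrist');cv2.imwrite('pics/w7.png',f)
for lo,hi,z in(((8,60,90),(28,255,255),.012),((0,60,10),(14,255,95),.042)):
    b=blob(f,lo,hi,(200,40,440,250));w=ray('wrist',b,z,c)[:,:2].astype(np.float32);q=cv2.minAreaRect(w);print(cv2.boundingRect(b),q)
    if z==.012: C0=q
p=[*C0[0],.012+.030-.004]
a=C0[2]-90; print('yaw',a,rel([*C0[0],.016],down(a)))
E
```

```text
[-0.697  0.531  0.259  1.599 -0.149  1.037 -0.487] [0.616856   0.27896321 0.1885877 ]
(257, 98, 138, 129) ((0.6201441287994385, 0.28477662801742554), (0.11908145993947983, 0.11934852600097656), 84.79730224609375)
(292, 158, 69, 24) ((0.6208786964416504, 0.28772810101509094), (0.019581174477934837, 0.05682595446705818), 84.75981140136719)
yaw -5.20269775390625 (array([ 0.174 ,  0.0022, -0.0069]), array([-0.02,  0.04,  0.03]))
```

View pics/w7.png

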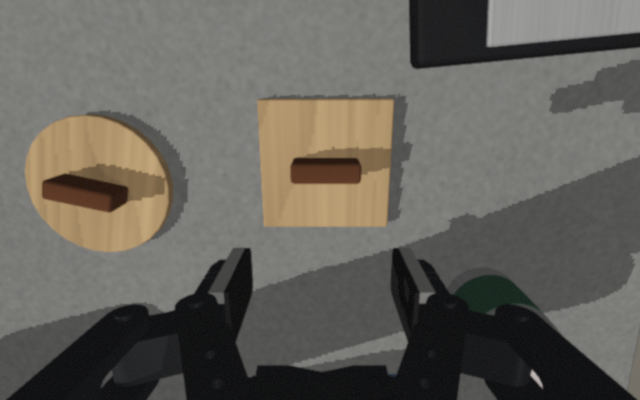

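The wrist view shows the square lid at u 257–395 and v 98–227. Its bar is horizontal at (326,171), along tool y. I'll turn 90° so the jaws close across the bar.

Call:
{"op": "carry_out", "data": {
  "targets": [0.06, 0.0, 0, 0, -2, 0, 0, 0.06, 0.0, 0, 0, -4, 0, 0, 0.06, 0.0, 0, 0, -6, 0, 0, 0.06, 0.0, 0, 0, -8, 0, 0, 0.06, 0.02, 0, -0.002, -10, 0, 0, 0.06, 0.04, 0, -0.004, -12, 0, 0, 0.06, 0.06, 0, -0.006, -14, 0, 0, 0.06, 0.08, 0, -0.007, -16, 0, 0, 0.06, 0.1, 0.002, -0.007, -18, 0, 0, 0.06, 0.11, 0.002, -0.007, -18, 0, 0, 0.06, 0.11, 0.002, -0.007, -18, 0, 0]
}}

```text
clock: 18.75
tcp_pos: [0.6205, 0.2837, 0.0802]
orientation: [0.074, 1.572, -0.08]
contact_force: [0.4, -0.2, 0.1]
grip_width: 0.06
```

```bash
python3 - <<'E'
from h import *
o=r.get_obs();print(o['joints'].round(3),o['tcp_pos'])
print(rel([.6201,.2848,.016],down(84.8)))
E
```

```text
[-0.445  0.649 -0.11   1.64   0.09   0.862  0.881] [0.62054122 0.28367999 0.08017124]
(array([ 0.0642,  0.0013, -0.0004]), array([-0.08, -0.03,  0.05]))
```

Call:
{"op": "carry_out", "data": {
  "targets": [0.05, 0.025, 0.001, 0, -0.1, 0, 0, 0.05, 0.045, 0.001, 0, -0.1, 0, 0, 0.05, 0.058, 0.001, 0, -0.1, 0, 0, 0.05, 0.064, 0.001, 0, -0.1, 0, 0, 0.05, 0.064, 0.001, 0, -0.1, 0, 0, 0.03, 0.064, 0.001, 0, -0.1, 0, 0, 0, 0.064, 0.001, 0, -0.1, 0, 0, 0, 0.064, 0.001, 0, -0.1, 0, 0, 0, 0.064, 0.001, 0, -0.1, 0, 0, 0, 0.064, 0.001, 0, -0.1, 0, 0],
  "squeeze": 60
}}

```text
clock: 20.0
tcp_pos: [0.6211, 0.2846, 0.0171]
orientation: [0.068, 1.571, -0.073]
contact_force: [-1.5, -1.3, 6.5]
grip_width: 0.0165
```

```bash
python3 - <<'E'
from h import *
o=r.get_obs();print(o['joints'].round(3),o['tcp_pos'],o['contact_force'],o['grip_width'],R.from_rotvec(o['orientation']).as_matrix().round(4))
M=R.from_rotvec(o['orientation']).as_matrix();print('yaw',np.degrees(np.arctan2(M[1,1],M[0,1])))
E
```

```text
[-0.449  0.731 -0.106  1.661  0.105  0.758  0.877] [0.62110436 0.28459009 0.01705162] [-1.50077822 -1.25644774  6.5024065 ] 0.01654094268074477 [[-0.0017  0.0892  0.996 ]
 [-0.0033  0.996  -0.0892]
 [-1.     -0.0034 -0.0014]]
yaw 84.88064515074755
```

Call:
{"op": "carry_out", "data": {
  "targets": [0, -0.01, 0, 0, 0, 0, 0, 0, -0.03, 0, 0, 0, 0, 0, 0, -0.07, 0, 0, 0, 0, 0, 0, -0.11, 0, 0, 0, 0, 0, 0, -0.15, 0, 0, 0, 0, 0, 0, -0.17, 0, 0, 0, 0, 0, 0, -0.17, 0, 0, 0, 0, 0]
}}

```text
clock: 20.88
tcp_pos: [0.6221, 0.2856, 0.1888]
orientation: [0.069, 1.568, -0.072]
contact_force: [0.4, -0.7, -2.1]
grip_width: 0.0169
```

```bash
python3 - <<'E'
from h import *
o=r.get_obs();print(o['joints'].round(3),o['tcp_pos'],o['contact_force'],o['grip_width'])
for z in(.187,.14):print(rel([.6167,-.0310,z],down(82.1)))
E
```

```text
[-0.44   0.534 -0.119  1.564  0.072  1.048  0.903] [0.6221051  0.285562   0.18883457] [ 0.41596729 -0.71402731 -2.07688619] 0.01688668322016019
(array([ 0.0024, -0.3158,  0.0229]), array([0.56, 0.01, 0.02]))
(array([ 0.0494, -0.3157,  0.0228]), array([0.56, 0.01, 0.02]))
```

Call:
{"op": "carry_out", "data": {
  "targets": [0, 0, -0.02, 0.002, 0, 0, 0, 0, 0, -0.06, 0.004, 0.1, 0, 0, 0, 0, -0.1, 0.007, 0.2, 0, 0, 0, 0, -0.14, 0.01, 0.3, 0, 0, 0, 0, -0.18, 0.013, 0.3, 0, 0, 0, 0, -0.22, 0.016, 0.4, 0, 0, 0, 0, -0.26, 0.019, 0.5, 0, 0, 0, 0, -0.295, 0.022, 0.56, 0, 0, 0, 0.01, -0.315, 0.023, 0.56, 0, 0, 0, 0.03, -0.316, 0.023, 0.56, 0, 0, 0, 0.049, -0.316, 0.023, 0.56, 0, 0, 0, 0.049, -0.316, 0.023, 0.56, 0, 0]
}}

```text
clock: 22.38
tcp_pos: [0.6149, -0.0307, 0.1376]
orientation: [0.106, 1.572, -0.109]
contact_force: [-1.3, 0.5, -2.3]
grip_width: 0.0172
```

```bash
python3 - <<'E'
from h import *
o=r.get_obs();print(o['joints'].round(3),o['tcp_pos'],o['contact_force'],o['grip_width'])
print(rel([.6167,-.0310,.14],down(82.1)))
c=r.camera_info('wrist');f=r.grab_frame('wrist');s=r.grab_frame('side')
zt=o['tcp_pos'][2]-.0171+.012
p=[*[down(82.1).apply([0,i*.06,j*.06])+[.6157,-.0309,zt] for i in(-1,1) for j in(-1,1)]]
print(zt,proj('wrist',p,c).round(0).tolist(),proj('side',p).round(0).tolist())
cv2.imwrite('pics/m8.png',np.hstack([f[60:400,120:520],cv2.resize(s[160:270,250:360],(340,340))]))
E
```

```text
[-0.014  0.482 -0.051  1.782  0.032  0.883  1.354] [ 0.61487216 -0.03067458  0.13763416] [-1.30970509  0.46522778 -2.2980369 ] 0.01716390090811692
(array([-0.0024, -0.0001,  0.0018]), array([ 0.01, -0.04,  0.02]))
0.13253415744915517 [[173.0, 125.0], [201.0, 366.0], [466.0, 125.0], [438.0, 366.0]] [[327.0, 188.0], [286.0, 183.0], [317.0, 217.0], [272.0, 210.0]]
```

View pics/m8.png

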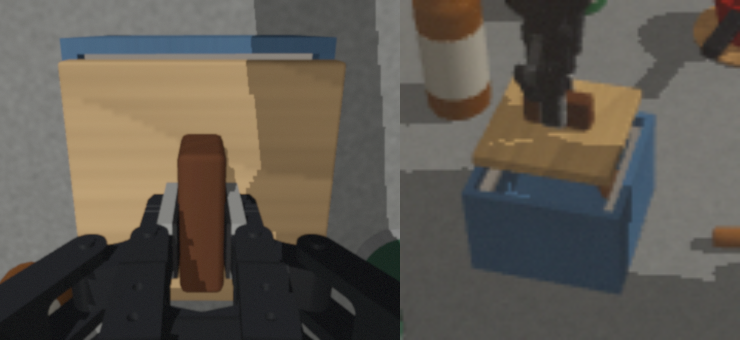

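The wrist panel shows the lid over the recess, with its robot-side edge at crop v≈61 (u 61–345). The side panel shows it about 3 cm above the seat, roughly aligned. I'll measure its actual offset and tilt from the edges.

```bash
cat > lid.py <<'E'
from h import *
from scipy.optimize import least_squares
def edge(img,n,ci,a,b,inward,span=10):
    "subpixel edge points: strongest change of b-channel/saturation across predicted edge a-b"
    s=cv2.GaussianBlur(img,(3,3),0).astype(float); s=s[:,:,2]-s[:,:,0]
    d=b-a;nrm=np.array([-d[1],d[0]])/np.hypot(*d)
    if nrm@inward<0:nrm=-nrm
    out=[];k=np.arange(-span,span+.1,.5)
    for t in np.linspace(.12,.88,25):
        p=a+t*d+k[:,None]*nrm
        v=cv2.remap(s.astype(np.float32),p[:,0].astype(np.float32)[None],p[:,1].astype(np.float32)[None],cv2.INTER_LINEAR)[0]
        g=np.gradient(v);i=g.argmax()
        if g[i]>2: out.append(p[i])
    return np.array(out)
def fit(imgs,cis,c0,yaw,edges):
    "centre and tilt of the lid's top face from edge points (ray/plane geometry)"
    q=np.array([[-1,-1],[1,-1],[1,1],[-1,1]])*.06
    def world(x): # x: cx,cy,cz,rx,ry,rz
        return np.array(x[:3])+(R.from_rotvec([0,0,np.radians(yaw)])*R.from_rotvec(x[3:])).apply(np.c_[q,np.zeros(4)])
    x=np.r_[c0,0,0,0]; 
    for it in range(2):
        obs=[]
        for n in imgs:
            P=proj(n,world(x),cis[n]);m=P.mean(0)
            for i in edges[n]:
                a,b=P[i],P[(i+1)%4]; e=edge(imgs[n],n,cis[n],a,b,m-(a+b)/2,12 if it==0 else 5)
                if len(e)>8: obs.append((n,i,e))
        def res(x):
            o=[]
            for n,i,e in obs:
                P=proj(n,world(x),cis[n]);a,b=P[i],P[(i+1)%4];d=(b-a)/np.hypot(*(b-a))
                o.append((e-a)@np.array([-d[1],d[0]]))
            return np.r_[np.concatenate(o),x[3:]*20]
        s=least_squares(res,x,loss='soft_l1');x=s.x
    print([(n,i,len(e)) for n,i,e in obs],'rms px',np.sqrt(np.mean(s.fun**2)).round(2))
    return x
E
python3 - <<'E'
from lid import *
o=r.get_obs();t=o['tcp_pos']
cis={n:r.camera_info(n) for n in('wrist','side','top')};im={n:r.grab_frame(n) for n in cis}
for ed in({'wrist':[3,2,1,0]},{'side':[0,1,2,3]},{'wrist':[0,2,3],'side':[0,1,2,3]}):
    x=fit({n:im[n] for n in ed},cis,[t[0]-.001,t[1],t[2]-.0051],-7.9,ed)
    print(list(ed),(x[:3]-t).round(4),x[:3].round(4),np.degrees(x[3:]).round(2))
E
```

```text
[('wrist', 3, 25), ('wrist', 2, 19), ('wrist', 1, 9), ('wrist', 0, 22)] rms px 1.07
['wrist'] [-0.0061 -0.0026 -0.0046] [ 0.6107 -0.0332  0.1355] [10.55 -1.76  0.52]
[('side', 0, 17), ('side', 1, 25), ('side', 2, 25), ('side', 3, 25)] rms px 1.32
['side'] [-0.0087  0.0353  0.0199] [0.608  0.0047 0.16  ] [-0.91 -0.45  2.57]
[('wrist', 0, 20), ('wrist', 2, 22), ('wrist', 3, 25), ('side', 0, 17), ('side', 1, 25), ('side', 2, 25), ('side', 3, 25)] rms px 1.09
['wrist', 'side'] [-0.0051  0.0035 -0.0071] [ 0.6117 -0.0271  0.133 ] [-4.63 -0.82 -0.02]
```

```bash
python3 - <<'E'
from h import *
o=r.get_obs();t=o['tcp_pos'];print(t)
def mask(f,roi):
    x0,y0,x1,y1=roi;h=cv2.cvtColor(f,cv2.COLOR_BGR2HSV);m=cv2.inRange(h,(8,70,60),(28,255,255));k=np.zeros_like(m);k[y0:y1,x0:x1]=m[y0:y1,x0:x1];return k
cw=r.camera_info('wrist');f=r.grab_frame('wrist');m=mask(f,(150,90,500,300))
L=[];Rr=[]
for v in range(135,230,3):
    u=np.where(m[v])[0]; L.append((u.min(),v));Rr.append((u.max()+1,v))
T=[]
for u in range(200,450,5):
    T.append((u,np.where(m[:,u])[0].min()))
def line(p):
    return cv2.fitLine(np.array(p,np.float32),cv2.DIST_HUBER,0,.01,.01).ravel()
def X(a,b): 
    k=np.linalg.solve(np.array([[a[0],-b[0]],[a[1],-b[1]]]),b[2:]-a[2:]);return a[2:]+k[0]*a[:2]
l,rr,tt=map(line,(L,Rr,T));cl,cr=X(l,tt),X(rr,tt);print('wrist corners',cl,cr,'slopes',l[:2],rr[:2],tt[:2])
# expected with a level lid centred on the tool axis, top .0051 below tcp
ty=R.from_rotvec(o['orientation']).as_matrix()
P=[t+ty@np.array([.0051,s*.06,q-.001]) for q in(-.06,0) for s in(-1,1)]
print('pred',proj('wrist',P,cw).round(1).tolist())
cs=r.camera_info('side');s=r.grab_frame('side');ms=mask(s,(262,175,340,225));c,_=cv2.findContours(ms,0,2);c=max(c,key=cv2.contourArea)
print('side poly',cv2.approxPolyDP(cv2.convexHull(c),2.5,True).reshape(-1,2).tolist())
for z in(.125,.1275,.13,.1325): print(z,ray('wrist',[cl,cr],z,cw).round(4).tolist(),'width',np.linalg.norm(np.diff(ray('wrist',[cl,cr],z,cw),axis=0)).round(4))
E
```

```text
[ 0.61745754 -0.03097188  0.1411681 ]
wrist corners [177.51027 120.     ] [466.82367 120.     ] slopes [0.11591635 0.99325895] [ 0.11756653 -0.993065  ] [1. 0.]
pred [[171.8, 120.9], [466.4, 120.5], [188.0, 254.7], [451.0, 254.4]]
side poly [[327, 188], [317, 223], [273, 211], [286, 184]]
0.125 [[0.5491, -0.0841, 0.125], [0.5666, 0.0412, 0.125]] width 0.1265
0.1275 [[0.5491, -0.0831, 0.1275], [0.5663, 0.0402, 0.1275]] width 0.1245
0.13 [[0.549, -0.0821, 0.13], [0.5659, 0.0392, 0.13]] width 0.1225
0.1325 [[0.5489, -0.0811, 0.1325], [0.5656, 0.0383, 0.1325]] width 0.1205
```

Call:
{"op": "carry_out", "data": {
  "targets": [0, 0.006, 0, -0.001, 0, 0, 0, 0, 0.012, 0, -0.001, 0, 0, 0, 0, 0.018, 0, -0.001, 0, 0, 0, 0, 0.023, 0, -0.001, 0, 0, 0, 0, 0.023, 0, -0.001, 0, 0, 0, 0, 0.023, 0, -0.001, 0, 0, 0]
}}

```text
clock: 23.48
tcp_pos: [0.6165, -0.031, 0.1182]
orientation: [0.107, 1.565, -0.11]
contact_force: [-0.2, 0.2, -1.4]
grip_width: 0.0168
```

```bash
python3 - <<'E'
from h import *
o=r.get_obs();print(o['tcp_pos'],o['contact_force'],o['moment'])
print(rel([.6167,-.0310,.1],down(82.1)))
E
```

```text
[ 0.61650676 -0.03103275  0.11822315] [-0.17287636  0.2125698  -1.38415297] [0.00246749 0.01003506 0.02271483]
(array([0.0182, 0.0001, 0.0001]), array([-0.  ,  0.03,  0.02]))
```

Call:
{"op": "carry_out", "data": {
  "targets": [0, 0.002, 0, 0, 0, 0, 0, 0, 0.004, 0, 0, 0, 0, 0, 0, 0.006, 0, 0, 0, 0, 0, 0, 0.008, 0, 0, 0, 0, 0, 0, 0.009, 0, 0, 0, 0, 0, 0, 0.009, 0, 0, 0, 0, 0]
}}

```text
clock: 24.22
tcp_pos: [0.6165, -0.0311, 0.1091]
orientation: [0.107, 1.566, -0.11]
contact_force: [-0.0, -0.1, -1.7]
grip_width: 0.0169
```

No contact with the lid's underside below the rim, so it is inside the recess. I'll continue.

Call:
{"op": "carry_out", "data": {
  "targets": [0, 0.002, 0, 0, 0, 0, 0, 0, 0.004, 0, 0, 0, 0, 0, 0, 0.005, 0, 0, 0, 0, 0, 0, 0.006, 0, 0, 0, 0, 0, 0, 0.007, 0, 0, 0, 0, 0, 0, 0.007, 0, 0, 0, 0, 0]
}}

```text
clock: 24.98
tcp_pos: [0.6165, -0.0311, 0.102]
orientation: [0.107, 1.566, -0.11]
contact_force: [-0.6, -0.8, -1.9]
grip_width: 0.0166
```

Call:
{"op": "carry_out", "data": {
  "targets": [0, 0.001, 0, 0, 0, 0, 0, 0, 0.002, 0, 0, 0, 0, 0, 0, 0.003, 0, 0, 0, 0, 0, 0, 0.003, 0, 0, 0, 0, 0]
}}

```text
clock: 25.48
tcp_pos: [0.6166, -0.0311, 0.1]
orientation: [0.107, 1.565, -0.11]
contact_force: [-2.0, -1.3, 6.3]
grip_width: 0.0168
```

```bash
python3 - <<'E'
from h import *
o=r.get_obs();print(o['tcp_pos'],o['contact_force'],o['moment'])
E
```

```text
[ 0.61659853 -0.03110417  0.10003522] [-2.03738195 -1.28775412  6.26894078] [-0.03367267  0.80173019  0.02808241]
```

Call:
{"op": "carry_out", "data": {
  "targets": [0, 0, 0, 0, 0, 0.1, 0, 0, 0, 0, 0, 0, 0.2, 0, 0, 0, 0, 0, 0, 0.2, 0]
}}

```text
clock: 25.85
tcp_pos: [0.6167, -0.031, 0.1005]
orientation: [0.108, 1.583, -0.109]
contact_force: [-3.2, 0.7, 4.6]
grip_width: 0.0168
```

```bash
python3 - <<'E'
from h import *
o=r.get_obs();print(o['tcp_pos'],o['contact_force'],o['moment'],R.from_rotvec(o['orientation']).as_matrix()[:,0].round(4))
E
```

```text
[ 0.616709   -0.03104621  0.10051252] [-3.24954739  0.72415883  4.55581201] [-0.08644168  0.36668152 -0.05156161] [-1.510e-02  7.000e-04 -9.999e-01]
```

Call:
{"op": "carry_out", "data": {
  "targets": [0, 0.0005, 0, 0, 0, 0.1, 0, 0, 0.001, 0, 0, 0, 0.2, 0, 0, 0.0015, 0, 0, 0, 0.2, 0, 0, 0.0015, 0, 0, 0, 0.2, 0]
}}

```text
clock: 26.35
tcp_pos: [0.6166, -0.031, 0.1007]
orientation: [0.11, 1.601, -0.108]
contact_force: [-8.8, 0.3, 14.0]
grip_width: 0.017
```

```bash
python3 - <<'E'
from h import *
o=r.get_obs();print(o['tcp_pos'],o['contact_force'],o['moment'],R.from_rotvec(o['orientation']).as_matrix()[:,0].round(4))
E
```

```text
[ 0.61660924 -0.03104838  0.10071055] [-8.84658345  0.25215829 13.97654978] [ 0.04426795  1.09231911 -0.00176973] [-0.0327  0.0032 -0.9995]
```

Call:
{"op": "carry_out", "data": {
  "targets": [0, -0.001, 0, 0, 0, 0, 0, 0, -0.002, 0, 0, 0, -0.1, 0, 0, -0.002, 0, 0, 0, -0.2, 0, 0, -0.002, 0, 0, 0, -0.2, 0]
}}

```text
clock: 26.85
tcp_pos: [0.6163, -0.031, 0.1023]
orientation: [0.109, 1.584, -0.109]
contact_force: [-1.7, 0.1, -2.0]
grip_width: 0.0171
```

```bash
python3 - <<'E'
from h import *
o=r.get_obs();print(o['tcp_pos'],o['contact_force'],o['moment'],R.from_rotvec(o['orientation']).as_matrix()[:,0].round(4))
f=r.grab_frame('wrist');s=r.grab_frame('side')
cv2.imwrite('pics/m9.png',np.hstack([f[40:400,140:500],cv2.resize(s[180:255,262:340],(440,423),interpolation=cv2.INTER_CUBIC)[:360]]))
E
```

```text
[ 0.61626396 -0.03099153  0.10230859] [-1.69647339  0.07346901 -1.99543289] [-0.01036365  0.03444113  0.02305964] [-1.600e-02  8.000e-04 -9.999e-01]
```

View pics/m9.png

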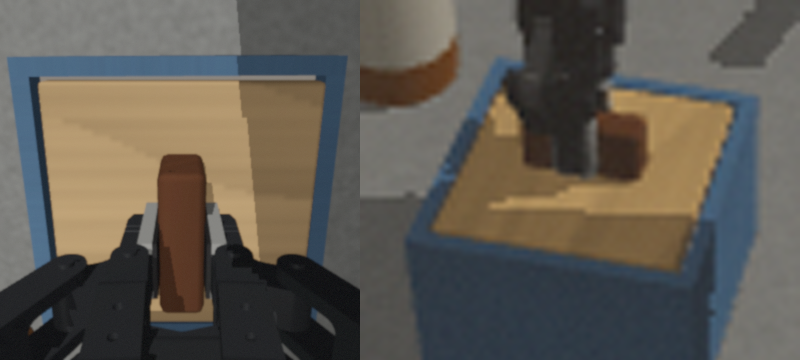

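The wrist panel shows the lid inside the recess, with a thin even ledge gap along its robot-side edge at v≈78. The side panel agrees. I'll level the tool and ease the grip to 20 N so the lid can settle flat about the jaw axis, then press lightly.

Call:
{"op": "carry_out", "data": {
  "targets": [0, 0, 0, 0, 0, -0.18, 0, 0, 0.001, 0, 0, 0, -0.18, 0, 0, 0.002, 0, 0, 0, -0.18, 0, 0, 0.003, 0, 0, 0, -0.18, 0, 0, 0.0035, 0, 0, 0, -0.18, 0],
  "squeeze": 20
}}

```text
clock: 27.58
tcp_pos: [0.6167, -0.031, 0.1]
orientation: [0.108, 1.568, -0.11]
contact_force: [-3.6, -0.6, 9.2]
grip_width: 0.0171
```

```bash
python3 - <<'E'
from h import *
o=r.get_obs();print(o['tcp_pos'],o['contact_force'],o['moment'],R.from_rotvec(o['orientation']).as_matrix()[:,0].round(4))
E
```

```text
[ 0.61667131 -0.03104847  0.09996616] [-3.56305984 -0.61169238  9.22310763] [0.14163204 1.24448727 0.06262781] [-1.0e-04 -1.3e-03 -1.0e+00]
```

Call:
{"op": "carry_out", "data": {
  "targets": [0, 0, 0, -0.0005, 0, 0, 0, 0, 0, 0, -0.001, 0, 0, 0, 0, 0.0005, 0, -0.001, 0, 0, 0, 0, 0.001, 0, -0.001, 0, 0, 0]
}}

```text
clock: 28.08
tcp_pos: [0.6167, -0.031, 0.1]
orientation: [0.108, 1.566, -0.11]
contact_force: [-0.2, -0.7, 9.7]
grip_width: 0.017
```

```bash
python3 - <<'E'
from h import *
o=r.get_obs();print(o['tcp_pos'],o['contact_force'],o['moment'],R.from_rotvec(o['orientation']).as_matrix()[:,0].round(4))
E
```

```text
[ 0.6166977  -0.03102862  0.10000777] [-0.20850583 -0.73866498  9.68260336] [-0.00978331  0.63081644  0.08995928] [ 0.0018 -0.0014 -1.    ]
```

Call:
{"op": "carry_out", "data": {
  "targets": [0, 0, 0, 0, 0, 0.06, 0, 0, 0, 0, 0, 0, 0.12, 0, 0, 0, 0, 0, 0, 0.12, 0]
}}

```text
clock: 28.45
tcp_pos: [0.6166, -0.031, 0.1]
orientation: [0.108, 1.577, -0.109]
contact_force: [-2.4, 0.8, 4.9]
grip_width: 0.0171
```

```bash
python3 - <<'E'
from h import *
o=r.get_obs();print(o['tcp_pos'],o['contact_force'],o['moment'],R.from_rotvec(o['orientation']).as_matrix()[:,0].round(4))
E
```

```text
[ 0.61655049 -0.03099569  0.10000022] [-2.36353946  0.84073652  4.90577307] [0.0045068  0.38424637 0.0398315 ] [-9.e-03  1.e-04 -1.e+00]
```

The contact is now balanced about the lid's centre and the height is 0.100, as expected for a seated lid. I'll release and retreat.

Call:
{"op": "carry_out", "data": {
  "targets": [0.025, 0, 0, 0, 0, 0, 0, 0.04, 0, 0, 0, 0, 0, 0, 0.05, 0, 0, 0, 0, 0, 0, 0.05, 0, 0, 0, 0, 0, 0, 0.05, -0.02, 0, 0, 0, 0, 0, 0.05, -0.06, 0, 0, 0, 0, 0, 0.05, -0.1, 0, 0, 0, 0, 0, 0.05, -0.14, 0, 0, 0, 0, 0, 0.05, -0.14, 0, 0, 0, 0, 0]
}}

```text
clock: 29.58
tcp_pos: [0.62, -0.031, 0.2438]
orientation: [0.109, 1.57, -0.109]
contact_force: [1.0, -0.4, 0.5]
grip_width: 0.0499
```

```bash
python3 - <<'E'
from h import *
o=r.get_obs();print(o['tcp_pos'],o['contact_force'])
c=r.camera_info('wrist');f=r.grab_frame('wrist');cv2.imwrite('pics/w10.png',f)
for lo,hi,z in(((8,60,70),(28,255,255),.095),((95,80,20),(125,255,255),.095)):
    b=blob(f,lo,hi,(180,30,460,250));w=ray('wrist',b,z,c)[:,:2].astype(np.float32);print(cv2.boundingRect(b),cv2.minAreaRect(w))
t=r.grab_frame('top')
for n,lo,hi,roi,z in(('lid',(8,60,70),(28,255,255),(270,140,350,225),.095),('pan',(0,150,60),(8,255,255),(415,225,475,290),.065)):
    try:b=blob(t,lo,hi,roi);w=ray('top',b,z)[:,:2].astype(np.float32);print(n,cv2.minAreaRect(w))
    except Exception as e:print(n,e)
s=r.grab_frame('side')
b=blob(s,(0,150,60),(8,255,255),(340,140,385,180));print('pan side px',cv2.boundingRect(b)); print(proj('side',[[.4453,-.357,.065],[.4453,-.357,.005]]))
E
```

```text
[ 0.62000121 -0.03097951  0.24382966] [ 0.95181265 -0.36481944  0.46533   ]
(246, 101, 150, 139) ((0.6153547763824463, -0.030112795531749725), (0.11900848150253296, 0.11874592304229736), 81.98584747314453)
(231, 88, 176, 162) ((0.6151367425918579, -0.031563013792037964), (0.13881376385688782, 0.1385926604270935), 82.1681137084961)
lid ((0.6102190613746643, 0.018894830718636513), (0.010453800670802593, 0.010375693440437317), 46.1461181640625)
pan ((0.44521939754486084, -0.35625872015953064), (0.09719831496477127, 0.09749211370944977), 44.442657470703125)
pan side px (351, 148, 28, 27)
[[364.36898822 155.26168855]
 [363.29284463 169.38173806]]
```

```bash
python3 - <<'E'
from h import *
c=r.camera_info('wrist');f=r.grab_frame('wrist')
for lo,hi in(((8,60,70),(28,255,255)),((95,80,20),(125,255,255))):
    b=blob(f,lo,hi,(180,30,460,250)).astype(np.int32);h=cv2.convexHull(b.reshape(-1,1,2))
    p=cv2.approxPolyDP(h,6,True).reshape(-1,2);w=ray('wrist',p,.095,c)
    print(p.tolist(),np.linalg.norm(w-np.roll(w,-1,0),axis=1).round(4))
E
```

```text
[[396, 108], [388, 245], [254, 244], [247, 107]] [0.1169 0.1176 0.1168 0.117 ]
[[408, 94], [398, 245], [242, 249], [231, 94]] [0.1275 0.1373 0.1314 0.1376]
```

```bash
python3 -c "
from bench import r
print(r.hand_in(), r.get_obs()['clock'])"
```

```text
the job is handed in; nothing more can be done
the job is handed in; nothing more can be done
```

The job is done and handed in at about 30 s on the robot's clock, well inside the 72 s limit. I picked the pan up by its handle, tipped the walnuts into the canister and stood the pan back on the mat. I then lowered the square lid into the recess and eased it level before letting go.

**Walnuts:** all three were in the canister, below the ledge, in the top view and again in the wrist view before the lid went on.

**Pan:** it measures about 1 mm from the mat centre with its rim level, so its base is wholly on the mat.

**Lid:**
- It met the ledge at the expected height (tool at 0.100 m).
- After release the wrist camera put it within about 1.5 mm of the canister's centre and within 0.2° in yaw.
- Its apparent size fits the rim height, and opposite edges match to 0.5%, so it looks flush and level. At this distance the picture cannot show a tilt of about 1 mm.

**Checks that failed or disagreed:**
- At first touch the lid was about 0.5° low on the robot side. I corrected it with small turns and a lighter grip, pressing with up to about 16 N.
- A two-camera fit of the held lid's tilt gave nonsense, so I dropped it.
- The final top-camera check of the lid gave no usable reading, probably because the arm was in the way.
- My last close-up of the lid could not be viewed because the picture limit was reached, so the final lid check rests on numbers only.

I kept the arm clear of the round lid, jar, bottle and can and saw no contact, but I did not measure their positions again at the end.

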